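# Press the sample holder home on the spring jig

### The arm

A 7-joint arm with a two-finger parallel gripper is mounted at the origin on a cart in front of the work surface, level with it; the furniture and walls round the work are solid. World frame = base frame: x ahead of the robot, y to its left, z up, the work surface at z = 0. Lengths are in m, angles in rad, forces in N, time in s.
With the tool pointing down it reaches from about 0.425 to 0.925 m from the base axis. Payload 6.8 kg.
Tool frame: the origin (TCP) lies at the centre of the arm's flange, where the gripper is bolted on; the fingertips stand 173 mm ahead of it and the grasp point (between the pads) lies 155 mm ahead of it (r.hold_point_z is the distance from the TCP to the grasp point, in m); z points along the fingers, x is the direction in which the jaws open and shut, and the axes are right-handed (so a half turn about z gives the same grasp; the last joint's range is limited). The gripper opens to 85 mm and grips with 20 to 120 N. Pads are 22 mm wide; open, the fingers measure 114 mm over their backs; the gripper's body (76 mm by 85 mm) begins 54 mm behind the grasp point. The pads swing forward as they close: fully open they stand 13 mm farther back than shut.
Start: joints at [1.076, 0.477, 0.022, 1.555, -0.011, 1.109, -0.083], TCP at [0.255, -0.625, 0.405] pointing down, gripper open.
Joint ranges: [-2.96, 2.96], [-0.34, 2.1], [-1.41, 1.46], [0.24, 2.44], [-1.37, 4.51], [0.17, 1.92], [-2.96, 2.96]. Speed limits (rad/s): [2.39, 2.39, 3.14, 3.14, 3.14, 3.14, 3.14].

### API

Orientations are given as a rotation vector (axis times angle).
In Python, from bench import r gives the robot as it stands.
- The arm moves only by the tool apply_moves, never from a script. Its arguments are lists of equal length, an entry for each row: "dp": the shift along the tool's x, y, z scaled (see below), a list of three; "twist": the turn, a rotation vector about the tool's x, y, z scaled (see below), a list of three; "jaw": the closure in counts, from 0 (fully open) to 255 (shut). In form: {"dp": [[x, y, z], ...], "twist": [[rx, ry, rz], ...], "jaw": [jaw, ...]}. A call has 1 to 20 rows; each row shifts and turns the pose as measured when the row begins, along the tool's axes as they then stand; what a row does not reach is not made up. The controller multiplies each number of a shift by 12 cm and each number of a turn by 120 degrees. A row lasts 1/10 s, in which the tool goes at most 50 mm and 8.59 degrees, less where a joint would pass 70% of its speed; a pose out of reach is approached as far as the arm can. A call with a number of a shift or a turn outside -1 to 1 is refused whole. A call with a gripper value outside its range is refused whole. The fingers move at their own pace and stop on an object; "grip_force" is the grip in N (left out, the last holds). Time passes only in rows, so rows that do not move let the fingers close. It gives the time, the measured TCP pose, the force and the opening at its end, in the units of the state.
- r.get_obs(): the state, without advancing time (a new reading comes with each control period).
- r.grab_frame(name): name is "scene" or "side" or "wrist"; returns a dict with "color" (384x512x3 uint8, red, green, blue), "z_map" (384x512 float32, m along the optical axis (not along the pixel's ray), 0 where there is no reading), "intrinsics" (3x3 intrinsics, pixels), "R" (3x3) and "t" (3): a world point X has camera coordinates R X + t; the wrist camera has in their place "hand_eye" (4x4, takes a point from camera to tool coordinates, whose origin is the TCP and whose axes are the tool frame's). Camera axes: x right, y down, z forward; pixel columns grow to the right and rows downward; lengths in m; the calibration is good to about 2 mm. A picture is of the moment at which its call begins: read the wrist's pose just before it.
- r.hand_in(): hands the job in, once; it reports no verdict.
The state is a dict: "clock": time; "joints": joint angles; "qvel": joint speeds; "tau": joint torques, N m; "tcp_pos": TCP position; "orientation": TCP orientation; "contact_force": force on the tool from outside, world axes, zero at the start; "moment": the same for the moment, N m; "grip_width": finger opening in m.
Only numpy, scipy, OpenCV 4.12 (cv2) and the standard library are available. Lean on these libraries where they do the work, as an engineer would, in place of code of your own. Each camera call takes 0.05 s, during which the arm holds its last target.

### The job

Pick up the flanged sample holder and slip it, hub up, over the post of the setting jig; then press it down against the sprung collar until its flange sits flat on the two stop pillars. Finish while still holding it pressed firmly on the stops with the gripper, so that a colleague can lock it there: do not let go, because the spring would push it up again. Leave the beaker, the dropper bottle and the vial that stand loose near the work where they are.

Things in the scene. Friction and masses are not known exactly. Their poses are not given: they have to be found in the camera images.
- holder: loose aluminium sample holder, 0.2 to 0.33 kg: round flange 76 mm across, 8 mm thick, with a round hub 32 mm across on its middle, up to 44 mm above the underside; a 17 mm bore runs right through. Starts on the table, hub up. Origin: centre of the underside, z up along the bore. Grip across the hub from above at any yaw, fingertips above the flange (more than 8 mm over the origin)
- hub_top (a point): centre of the hub's upper rim, on the bore axis, 44 mm above the holder's origin
- jig: setting jig, fixed to the table: aluminium base plate 84 (x) x 120 (y) x 12 mm (z); in its middle an upright steel post 14 mm thick, its tip 90 mm above the table, the last 10 mm a cone down to 6 mm; round the post a coil spring under a dark steel collar. Origin: centre of the underside, on the post axis, at table height; z up
- post_tip (a point): top of the post, on its axis, 90 mm above the table
- stops: the two fixed steel stop pillars of the jig, 14 mm in diameter, 30 mm from the post's axis on the jig's +y and -y sides, their flat tops 40 mm above the table. The holder's flange lands on both: its origin is then 40 mm above the table. Origin and axes as jig
- plunger_top (a point): centre of the upper face of the sprung collar (34 mm in diameter, 16 mm high) round the post: 52 mm above the table when free, 40 mm when the flange is on the stops
- plunger (a joint): how far the collar is pressed down, m: 0 free, 0.012 when the flange is on the stop pillars. The spring pushes up with about 4 N at 0 and 10 N at 0.012, more than the holder's weight, so the unheld holder rests at the upper end
- beaker: bystander: clear beaker, 66 mm wide, 80 mm high, standing loose beyond the work; origin at the centre of its underside
- stain_bottle: bystander: small brown dropper bottle with a black cap, 27 mm wide, 62 mm high, standing loose; origin at the centre of its underside
- vial: bystander: small clear glass vial with a white cap, 23 mm wide, 59 mm high, standing loose; origin at the centre of its underside
Things that resemble listed ones, but are neither listed nor needed, are in the scene too. What is shaped like the holder but orange is not meant. What is shaped like the jig but blue is not meant.

How it is judged:
By the outcome, as a careful person would: the job done as asked, in the order asked, and still so for the second after the job is handed in, while the arm keeps its last pose, push and grip.
It also fails if it takes over 48 s, if anything falls off the work surface, if the arm or the gripper's body presses on something with over 40 N, if the wrist force passes 120 N, or if a joint passes its speed limit or range.

## Working session

There is one attempt and no reset: what is moved stays moved. The work goes in short steps, Python scripts to look and compute and a tool call to move; the robot and the scene stay as the last step left them, time stands still between calls to the robot, and variables do not carry over. Pictures are saved under pics/ and viewed, and the job is handed in when it is done.

Besides the shell and the picture viewer there is one more tool, called after "Call:" as name(argument=value, ...), one argument or row to a line, values as JSON. apply_moves: Moves the arm, as the interface text tells. Shifts and turns lie within -1 to 1; 1 stands for 12 cm of shift or 120 degrees of turn. Its arguments: {"type":"object","properties":{"dp":{"type":"array"},"twist":{"type":"array"},"jaw":{"type":"array"},"grip_force":{"type":"number"}},"required":["dp","twist","jaw"]}

```bash
mkdir -p pics; ls
python3 - <<'E'
from bench import r
import cv2,numpy as np
o=r.get_obs();print(o)
for n in("scene","side"):
    f=r.grab_frame(n);np.savez(f"pics/{n}0.npz",**f);cv2.imwrite(f"pics/{n}0.png",f["color"][:,:,::-1])
    print(n,f["intrinsics"],f["R"],f["t"])
E
```

```text
pics
{'clock': 0.0, 'joints': array([ 1.07589394,  0.47781891,  0.02235027,  1.55646061, -0.01147464,
        1.10932146, -0.0830682 ]), 'qvel': array([-2.05692335e-05,  8.80106355e-04, -5.48192666e-04,  1.86351949e-04,
       -4.46701860e-04,  8.18387626e-04,  2.18776851e-04]), 'tau': array([ 7.81314111e-05, -5.96458840e+01,  1.60815977e+00, -2.81191528e+01,
        1.24576018e-02,  9.48758185e-03,  1.60394552e-05]), 'tcp_pos': array([ 0.25452294, -0.62487179,  0.40370917]), 'orientation': array([-2.60627786e+00,  1.75249151e+00,  2.58744907e-03]), 'contact_force': array([-0.41773756, -0.93349337,  0.03918048]), 'moment': array([-0.01514753, -0.03196049, -0.04728918]), 'grip_width': 0.08535263438407135}
scene [[360.83434389   0.         259.72019456]
 [  0.         360.83434389 185.28844743]
 [  0.           0.           1.        ]] [[-0.7927898  -0.60934334  0.01360225]
 [-0.42971054  0.54297206 -0.72147778]
 [ 0.43224204 -0.57782526 -0.69230397]] [0.36582213 0.36532487 0.72875238]
side [[445.68152284   0.         248.25307734]
 [  0.         445.68152284 191.39030963]
 [  0.           0.           1.        ]] [[-0.86502712 -0.50103986 -0.02621333]
 [-0.19790904  0.38876004 -0.89983201]
 [ 0.4610424  -0.77319123 -0.4354483 ]] [0.4298402  0.26610101 0.75843905]
```

View pics/scene0.png

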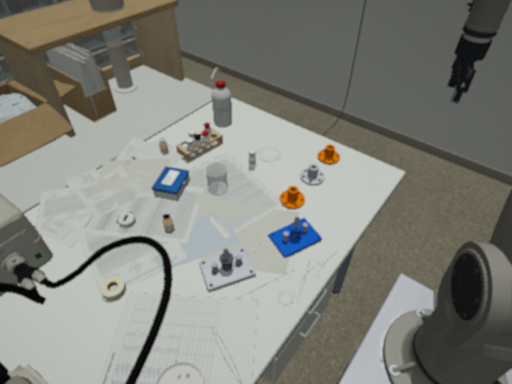

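View pics/side0.png

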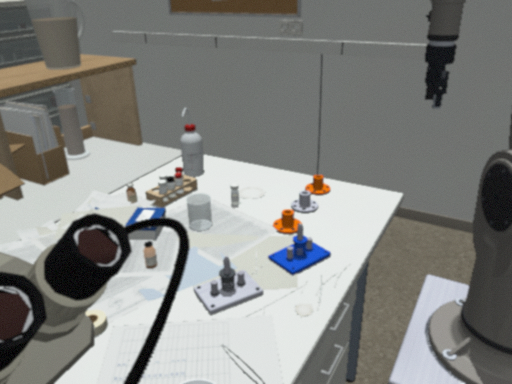

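Scene view: the aluminium holder is at about (312,174), between two orange ones. The grey jig is at (228,268), with the blue one at (295,237). The beaker is at (217,180), the bottle at (168,223) and the vial at (252,158).

```bash
cat > h.py <<'E'
import numpy as np,cv2
from scipy.spatial.transform import Rotation as Ro
def pts(f,Rw=None,tw=None):
    z=f["z_map"];K=f["intrinsics"];v,u=np.mgrid[:z.shape[0],:z.shape[1]]
    P=np.stack([(u-K[0,2])/K[0,0]*z,(v-K[1,2])/K[1,1]*z,z],-1)
    if "R" in f: W=(P-f["t"])@f["R"]
    else:
        H=f["hand_eye"];W=(P@H[:3,:3].T+H[:3,3])@Rw.T+tw
    W[z==0]=np.nan
    return W
E
python3 - <<'E'
from h import *
for n in("scene","side"):
    f=dict(np.load(f"pics/{n}0.npz"));W=pts(f);C=f["color"].astype(int)
    B={"scene":dict(holder=(298,328,160,188),jig=(196,260,240,294),beaker=(204,230,160,196),bottle=(160,176,210,234),vial=(246,258,148,170)),
       "side":dict(holder=(290,320,186,214),jig=(192,266,254,312),beaker=(185,214,190,230),bottle=(142,160,238,268),vial=(229,241,182,208))}[n]
    for k,(a,b,c,d) in B.items():
        P=W[c:d,a:b].reshape(-1,3);cc=C[c:d,a:b].reshape(-1,3)
        m=np.isfinite(P[:,0])
        P=P[m]
        for lo,hi in((.004,.02),(.03,.036),(.036,.05),(.05,.07),(.07,.1)):
            q=P[(P[:,2]>lo)&(P[:,2]<hi)]
            if len(q)>3: print(n,k,lo,hi,len(q),q.min(0).round(3),q.max(0).round(3),np.median(q,0).round(3))
E
python3 -c "
import cv2
a=cv2.imread('pics/scene0.png')[130:300,150:350];cv2.imwrite('pics/crop0.png',cv2.resize(a,None,fx=3.5,fy=3.5,interpolation=2))
a=cv2.imread('pics/side0.png')[160:320,130:340];cv2.imwrite('pics/crop1.png',cv2.resize(a,None,fx=3.5,fy=3.5,interpolation=2))"
```

```text
scene holder 0.004 0.02 288 [ 0.455 -0.415  0.004] [ 0.573 -0.27   0.019] [ 0.497 -0.31   0.009]
scene holder 0.03 0.036 19 [ 0.487 -0.331  0.03 ] [ 0.512 -0.301  0.036] [ 0.502 -0.307  0.032]
scene holder 0.036 0.05 74 [ 0.487 -0.336  0.036] [ 0.518 -0.303  0.048] [ 0.502 -0.318  0.044]
scene jig 0.004 0.02 1315 [ 0.414 -0.011  0.004] [0.599 0.178 0.02 ] [0.481 0.106 0.013]
scene jig 0.03 0.036 25 [0.467 0.071 0.03 ] [0.504 0.129 0.036] [0.483 0.108 0.032]
scene jig 0.036 0.05 82 [0.467 0.064 0.036] [0.51  0.129 0.05 ] [0.48  0.108 0.041]
scene jig 0.05 0.07 119 [0.472 0.081 0.05 ] [0.504 0.114 0.07 ] [0.484 0.101 0.053]
scene jig 0.07 0.1 43 [0.481 0.091 0.071] [0.492 0.104 0.094] [0.485 0.099 0.082]
scene beaker 0.004 0.02 106 [ 0.665 -0.214  0.004] [ 0.799 -0.05   0.02 ] [ 0.682 -0.081  0.01 ]
scene beaker 0.03 0.036 45 [ 0.668 -0.126  0.03 ] [ 0.727 -0.068  0.036] [ 0.685 -0.085  0.032]
scene beaker 0.036 0.05 124 [ 0.668 -0.129  0.036] [ 0.729 -0.067  0.05 ] [ 0.696 -0.098  0.043]
scene beaker 0.05 0.07 200 [ 0.666 -0.13   0.05 ] [ 0.729 -0.068  0.07 ] [ 0.698 -0.097  0.06 ]
sc
[... 2008 characters left out ...]
004 0.02 114 [0.676 0.003 0.004] [0.784 0.114 0.02 ] [0.69  0.1   0.009]
side bottle 0.03 0.036 30 [0.676 0.093 0.03 ] [0.696 0.113 0.036] [0.681 0.108 0.033]
side bottle 0.036 0.05 84 [0.677 0.087 0.036] [0.701 0.114 0.05 ] [0.684 0.106 0.044]
side bottle 0.05 0.07 67 [0.679 0.089 0.05 ] [0.699 0.109 0.064] [0.689 0.101 0.059]
side vial 0.004 0.02 40 [ 0.672 -0.253  0.004] [ 0.694 -0.233  0.02 ] [ 0.68  -0.24   0.013]
side vial 0.03 0.036 15 [ 0.672 -0.251  0.03 ] [ 0.69  -0.236  0.036] [ 0.678 -0.24   0.033]
side vial 0.036 0.05 36 [ 0.673 -0.252  0.036] [ 0.692 -0.235  0.049] [ 0.678 -0.241  0.042]
side vial 0.05 0.07 46 [ 0.672 -0.261  0.05 ] [ 0.696 -0.232  0.06 ] [ 0.681 -0.244  0.058]
```

View pics/crop0.png

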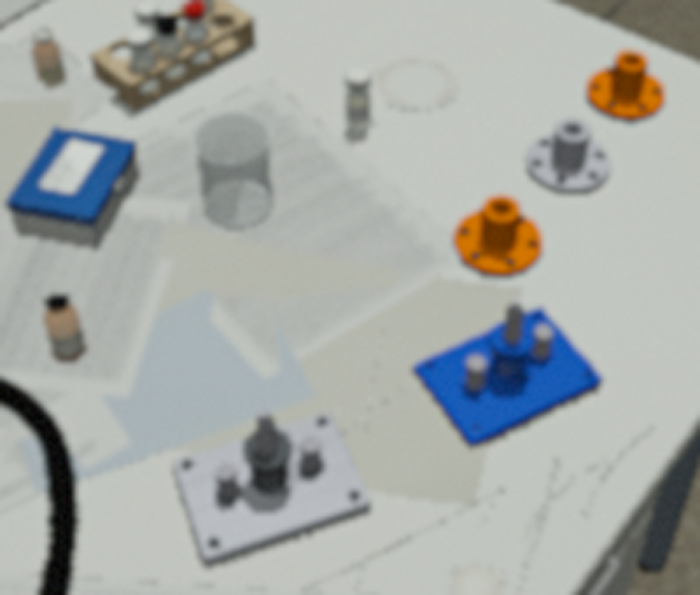

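View pics/crop1.png

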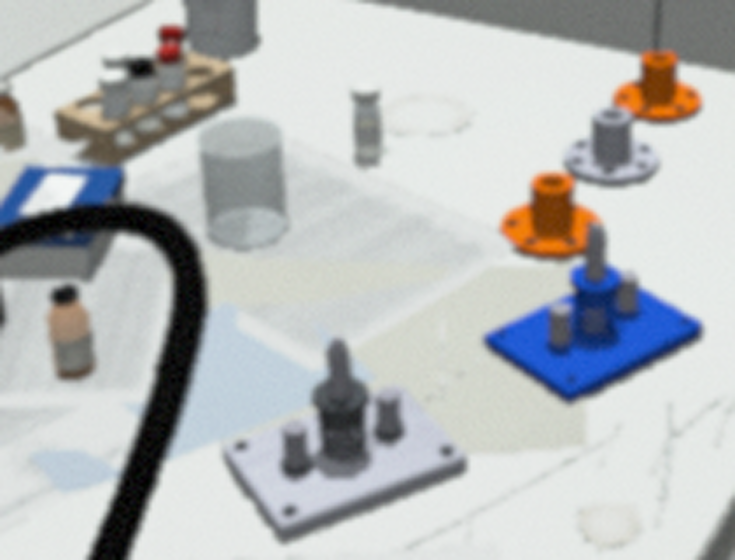

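```bash
python3 - <<'E'
from h import *
from scipy.optimize import least_squares
WW=[];CC=[]
for n in("scene","side"):
    f=dict(np.load(f"pics/{n}0.npz"));WW.append(pts(f));CC.append(f["color"].astype(int))
def near(c,r,lo,hi,i):
    W=WW[i];m=(np.hypot(W[...,0]-c[0],W[...,1]-c[1])<r)&(W[...,2]>lo)&(W[...,2]<hi);return W[m]
def fit(q,c,R):
    s=least_squares(lambda p:np.hypot(q[:,0]-p[0],q[:,1]-p[1])-R,c,loss="soft_l1",f_scale=.002);return s.x.round(4),np.sqrt(np.mean(s.fun**2)).round(4),len(q)
for i in(0,1):
    print("hub",fit(near((.501,-.319),.03,.014,.038,i),(.501,-.319),.016))
    q=near((.501,-.319),.05,.004,.011,i);print("flange ext",q.min(0),q.max(0),(q.min(0)+q.max(0))/2)
    print("post",fit(near((.488,.098),.015,.058,.078,i),(.488,.098),.007))
    print("collar",fit(near((.488,.098),.022,.039,.049,i),(.488,.098),.017))
    q=near((.488,.098),.017,.0495,.055,i);print("collartop",len(q),(q.min(0)+q.max(0))/2)
    for s in(-1,1):
        q=near((.488,.098),.045,.037,.044,i)[:, :];d=np.hypot(q[:,0]-.488,q[:,1]-.098);q=q[(d>.022)&((q[:,1]-.098)*s>0)];print("pillar",s,len(q),((q.min(0)+q.max(0))/2).round(4))
    W=WW[i];C=CC[i];o=(C[...,0]>180)&(C[...,2]<60)&(C[...,0]-C[...,1]>70)
    q=W[o];q=q[(q[:,2]>.004)&(q[:,2]<.011)]
    for nm,mm in(("near",q[:,1]>-.32),("far",q[:,1]<-.32)):
        k=q[mm&(abs(q[:,0]-.5)<.3)];print("orange",nm,len(k),(np.percentile(k,2,0)+np.percentile(k,98,0))/2)
    b=(C.max(-1)<45)&(W[...,2]>.0)&(np.abs(W[...,0]-.5)<.4)&(W[...,1]>-.1)&(W[...,1]<.5);k=W[b];k=k[k[:,2]>.02]
    for y in np.arange(-.1,.5,.05):
        g=k[(k[:,1]>y)&(k[:,1]<y+.05)]
        if len(g): print("dark",y.round(2),len(g),g.min(0).round(3),g.max(0).round(3))
E
python3 -c "
from scipy.spatial.transform import Rotation as R
print(R.from_rotvec([-2.606,1.752,.0026]).as_matrix().round(3))"
```

```text
hub (array([ 0.5031, -0.3196]), np.float64(0.0028), 69)
flange ext [ 0.45474714 -0.35481933  0.00403172] [ 0.53770145 -0.27230919  0.01096901] [ 0.49622429 -0.31356426  0.00750036]
post (array([0.4894, 0.0964]), np.float64(0.0006), 31)
collar (array([0.4905, 0.0944]), np.float64(0.0008), 20)
collartop 91 [0.48824894 0.09733151 0.05229988]
pillar -1 25 [0.4733 0.071  0.0404]
pillar 1 29 [0.5034 0.1228 0.0403]
orange near 122 [ 0.49555271 -0.19802027  0.008412  ]
orange far 69 [ 0.51049871 -0.43732571  0.0085762 ]
dark 0.05 6 [0.474 0.094 0.028] [0.691 0.099 0.063]
dark 0.1 16 [0.475 0.1   0.029] [0.693 0.109 0.065]
dark 0.2 117 [0.483 0.241 0.219] [0.568 0.25  0.253]
dark 0.25 415 [0.411 0.25  0.164] [0.644 0.3   0.267]
dark 0.3 350 [0.385 0.3   0.131] [0.663 0.35  0.266]
dark 0.35 493 [0.373 0.35  0.049] [0.838 0.4   0.254]
dark 0.4 582 [0.371 0.4   0.08 ] [0.811 0.45  0.255]
dark 0.45 35 [0.624 0.45  0.24 ] [0.632 0.457 0.258]
hub (array([ 0.503 , -0.3211]), np.float64(0.0017), 97)
flange ext [ 0.46404788 -0.35276979  0.00407293] [ 0.54002745 -0.28057974  0.01075374] [ 0.50203767 -0
[... 157 characters left out ...]
24 0.09831372 0.052222  ]
pillar -1 24 [0.4728 0.0708 0.0393]
pillar 1 30 [0.5045 0.1217 0.039 ]
orange near 136 [ 0.4981255  -0.19556167  0.00777911]
orange far 90 [ 0.50949892 -0.43293499  0.00809468]
dark 0.05 2 [0.687 0.097 0.061] [0.689 0.098 0.061]
dark 0.1 25 [0.475 0.1   0.039] [0.693 0.111 0.062]
dark 0.2 142 [0.494 0.245 0.212] [0.568 0.25  0.248]
dark 0.25 293 [0.413 0.25  0.205] [0.578 0.299 0.264]
dark 0.3 253 [0.385 0.3   0.247] [0.422 0.35  0.264]
dark 0.35 357 [0.373 0.351 0.22 ] [0.392 0.4   0.252]
dark 0.4 455 [0.363 0.4   0.193] [0.381 0.45  0.225]
dark 0.45 240 [0.36  0.45  0.188] [0.373 0.474 0.202]
[[ 0.377 -0.926 -0.001]
 [-0.926 -0.377  0.002]
 [-0.002 -0.    -1.   ]]
```

Run:
```python
import numpy as np
from bench import r
print(r.grab_frame("wrist")["hand_eye"].round(3), r.hold_point_z)
d=np.array([.0248,.0306])
for k in range(10):
    a=np.radians(-67.8+6.8*k); c,s=np.cos(a),np.sin(a)
    print((np.array([d@[c,s],d@[s,-c]])/.12).round(2))
```

```text
[[ 1.     0.     0.    -0.001]
 [-0.     0.955  0.298 -0.076]
 [-0.    -0.298  0.955  0.031]
 [ 0.     0.     0.     1.   ]] 0.1547
[-0.16 -0.29]
[-0.12 -0.3 ]
[-0.09 -0.32]
[-0.05 -0.32]
[-0.01 -0.33]
[ 0.03 -0.33]
[ 0.07 -0.32]
[ 0.11 -0.31]
[ 0.14 -0.3 ]
[ 0.18 -0.28]
```

Call:
apply_moves(
  dp=[
    [-0.16, -0.29, 0],
    [-0.12, -0.3, 0],
    [-0.09, -0.32, 0],
    [-0.05, -0.32, 0],
    [-0.01, -0.33, 0],
    [0.03, -0.33, 0.1],
    [0.07, -0.32, 0.1],
    [0.11, -0.31, 0.1],
    [0.14, -0.3, 0.1],
    [0.18, -0.28, 0.1],
    [0, 0, 0],
  ],
  twist=[
    [0, 0, -0.057],
    [0, 0, -0.057],
    [0, 0, -0.057],
    [0, 0, -0.057],
    [0, 0, -0.057],
    [0, 0, -0.057],
    [0, 0, -0.057],
    [0, 0, -0.057],
    [0, 0, -0.057],
    [0, 0, -0.057],
    [0, 0, 0],
  ],
  jaw=[0, 0, 0, 0, 0, 0, 0, 0, 0, 0, 0],
)

```text
clock: 1.25
tcp_pos: [0.5029, -0.302, 0.3387]
orientation: [-3.139, -0.086, 0.006]
contact_force: [-0.4, -0.0, -0.1]
grip_width: 0.0852
```

```bash
cat >> h.py <<'E'
def wgrab(name):
    from bench import r
    o=r.get_obs();f=r.grab_frame("wrist");Rw=Ro.from_rotvec(o["orientation"]).as_matrix()
    cv2.imwrite(f"pics/{name}.png",f["color"][:,:,::-1]);np.savez(f"pics/{name}.npz",Rw=Rw,tw=o["tcp_pos"],**f)
    print(o["clock"],o["tcp_pos"].round(4),Rw.round(4).tolist(),o["contact_force"].round(2),o["grip_width"]);return o,f,pts(f,Rw,o["tcp_pos"])
E
python3 - <<'E'
from h import *
o,f,W=wgrab("w1")
C=(.5025,-.319)
d=np.hypot(W[...,0]-C[0],W[...,1]-C[1])
for nm,m in(("flange",(d<.055)&(W[...,2]>.005)&(W[...,2]<.013)),("top",(d<.025)&(W[...,2]>.038)&(W[...,2]<.05))):
    q=W[m];print(nm,len(q),q.min(0).round(4),q.max(0).round(4),((q.min(0)+q.max(0))/2).round(4),np.median(q[:,2]))
    v,u=np.nonzero(m);print(u.min(),u.max(),v.min(),v.max())
E
```

```text
1.25 [ 0.5029 -0.302   0.3387] [[0.9985, 0.0545, -0.0036], [0.0545, -0.9985, 0.0017], [-0.0035, -0.0019, -1.0]] [-0.44 -0.04 -0.06] 0.08523222628261432
flange 3088 [ 0.4655 -0.3562  0.005 ] [ 0.5407 -0.2814  0.013 ] [ 0.5031 -0.3188  0.009 ] 0.007953143140859459
217 291 156 227
top 714 [ 0.4875 -0.3336  0.038 ] [ 0.5183 -0.3032  0.0455] [ 0.5029 -0.3184  0.0418] 0.043674189176008044
237 271 187 220
```

View pics/w1.png

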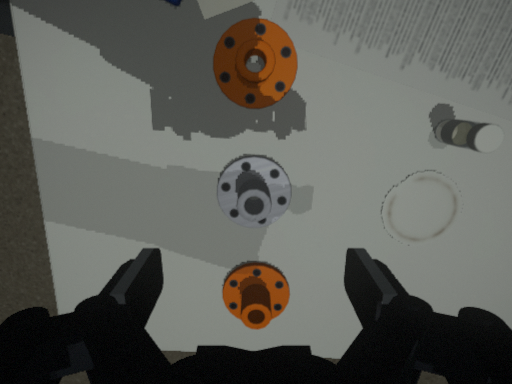

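Call:
apply_moves(
  dp=[
    [0, 0.14, 0],
    [0, 0, 0.2],
    [0, 0, 0.2],
    [0, 0, 0.2],
    [0, 0, 0.2],
    [0, 0, 0.1],
    [0, 0, 0],
  ],
  twist=[
    [-0.001, 0.0015, 0.026],
    [0, 0, 0],
    [0, 0, 0],
    [0, 0, 0],
    [0, 0, 0],
    [0, 0, 0],
    [0, 0, 0],
  ],
  jaw=[0, 0, 0, 0, 0, 0, 0],
)

```text
clock: 2.0
tcp_pos: [0.4971, -0.3409, 0.2301]
orientation: [3.126, -0.073, 0.002]
contact_force: [0.1, 0.3, 1.3]
grip_width: 0.0851
```

Run:
```python
from h import *
o,f,W=wgrab("w2")
C=(.503,-.319)
d=np.hypot(W[...,0]-C[0],W[...,1]-C[1])
for nm,m in(("flange",(d<.055)&(W[...,2]>.005)&(W[...,2]<.013)),("top",(d<.025)&(W[...,2]>.038)&(W[...,2]<.05))):
    q=W[m];print(nm,len(q),q.min(0).round(4),q.max(0).round(4),((q.min(0)+q.max(0))/2).round(4),np.median(q[:,2]))
```

```text
2.0 [ 0.4971 -0.3409  0.2301] [[0.9989, -0.0469, 0.0007], [-0.0469, -0.9988, -0.0152], [0.0014, 0.0152, -0.9999]] [0.06 0.34 1.26] 0.08513731226699608
flange 7593 [ 0.4655 -0.3569  0.005 ] [ 0.5403 -0.2811  0.0129] [ 0.5029 -0.319   0.009 ] 0.007949773681683786
top 2077 [ 0.4871 -0.3342  0.038 ] [ 0.5188 -0.3029  0.0459] [ 0.503  -0.3186  0.042 ] 0.04363298577720301
```

View pics/w2.png

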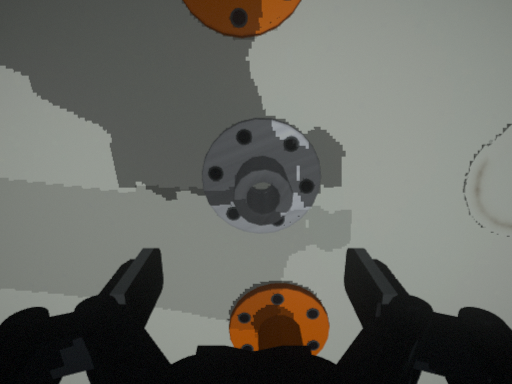

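Call:
apply_moves(
  dp=[
    [0, 0, 0],
    [0, 0, 0],
  ],
  twist=[
    [0, 0, 0],
    [0, 0, 0],
  ],
  jaw=[0, 0],
)

```text
clock: 2.25
tcp_pos: [0.4977, -0.3428, 0.2331]
orientation: [3.123, -0.077, 0.007]
contact_force: [0.2, -0.8, -0.1]
grip_width: 0.0858
```

```bash
cat >> h.py <<'E'
def need(target,yaw=0.):
    from bench import r
    o=r.get_obs();R0=Ro.from_rotvec(o["orientation"]);c,s=np.cos(yaw),np.sin(yaw)
    T=Ro.from_matrix(np.array([[c,s,0],[s,-c,0],[0,0,-1.]]))
    d=R0.as_matrix().T@(np.array(target)-o["tcp_pos"])/.12
    w=np.degrees((R0.inv()*T).as_rotvec())/120
    print("t",o["clock"],"tcp",o["tcp_pos"].round(4),"dp",d.round(3),"twist",w.round(4),"F",o["contact_force"].round(1),"M",o["moment"].round(2),"w",round(o["grip_width"],4),"qv",abs(o["qvel"]).max().round(3))
E
python3 -c "
from h import *
need([.503,-.3188,.233])"
```

```text
t 2.25 tcp [ 0.4977 -0.3428  0.2331] dp [ 0.034 -0.202 -0.003] twist [ 0.0086 -0.0021 -0.0237] F [ 0.2 -0.8 -0.1] M [-0.01  0.06 -0.05] w 0.0858 qv 0.013
```

Call:
apply_moves(
  dp=[
    [0.02, -0.1, 0],
    [0.014, -0.1, 0],
    [0, 0, 0],
    [0, 0, 0],
  ],
  twist=[
    [0.0043, -0.001, -0.012],
    [0.0043, -0.001, -0.012],
    [0, 0, 0],
    [0, 0, 0],
  ],
  jaw=[0, 0, 0, 0],
)

```text
clock: 2.65
tcp_pos: [0.5044, -0.3161, 0.2356]
orientation: [3.141, 0.011, 0.006]
contact_force: [-0.5, 1.3, -0.3]
grip_width: 0.0858
```

```bash
python3 -c "
from h import *
need([.503,-.3188,.186])"
```

```text
t 2.65 tcp [ 0.5044 -0.3161  0.2356] dp [-0.013  0.023  0.413] twist [ 0.     -0.002   0.0032] F [-0.5  1.3 -0.3] M [-0.01  0.05  0.03] w 0.0858 qv 0.018
```

Call:
apply_moves(
  dp=[
    [-0.01, 0.018, 0.15],
    [0, 0, 0.15],
    [0, 0, 0.11],
    [0, 0, 0],
    [0, 0, 0],
  ],
  twist=[
    [0, -0.0015, 0.003],
    [0, 0, 0],
    [0, 0, 0],
    [0, 0, 0],
    [0, 0, 0],
  ],
  jaw=[0, 0, 0, 0, 0],
)

```text
clock: 3.15
tcp_pos: [0.5029, -0.3187, 0.1824]
orientation: [3.141, -0.001, -0.0]
contact_force: [0.1, -0.1, -0.6]
grip_width: 0.0857
```

```bash
python3 -c "
from h import *
need([.503,-.3188,.186])"
```

```text
t 3.15 tcp [ 0.5029 -0.3187  0.1824] dp [ 0.001  0.    -0.03 ] twist [ 0.0002  0.0001 -0.0003] F [ 0.1 -0.1 -0.6] M [ 0.09 -0.01  0.02] w 0.0857 qv 0.02
```

Call:
apply_moves(
  dp=[
    [0, 0, -0.03],
    [0, 0, 0],
    [0, 0, 0],
    [0, 0, 0],
    [0, 0, 0],
    [0, 0, 0],
    [0, 0, 0],
    [0, 0, 0],
  ],
  twist=[
    [0, 0, 0],
    [0, 0, 0],
    [0, 0, 0],
    [0, 0, 0],
    [0, 0, 0],
    [0, 0, 0],
    [0, 0, 0],
    [0, 0, 0],
  ],
  jaw=[0, 100, 255, 255, 255, 255, 255, 255],
  grip_force=80,
)

```text
clock: 3.95
tcp_pos: [0.5033, -0.3194, 0.1886]
orientation: [3.139, -0.002, 0.003]
contact_force: [1.1, 0.0, 0.7]
grip_width: 0.0306
```

```bash
python3 -c "
from h import *
need([.503,-.3188,.186])"
```

```text
t 3.95 tcp [ 0.5033 -0.3194  0.1886] dp [-0.003 -0.005  0.022] twist [ 0.0011 -0.001  -0.0006] F [1.1 0.  0.7] M [0.03 0.09 0.04] w 0.0306 qv 0.002
```

Call:
apply_moves(
  dp=[
    [0, 0, -0.08],
    [0, 0, -0.16],
    [0, 0, -0.22],
    [0, 0, -0.25],
    [0, 0, -0.25],
    [0, 0, -0.2],
    [0, 0, -0.1],
    [0, 0, 0],
    [0, 0, 0],
  ],
  twist=[
    [0, 0, 0],
    [0, 0, 0],
    [0, 0, 0],
    [0, 0, 0],
    [0, 0, 0],
    [0, 0, 0],
    [0, 0, 0],
    [0, 0, 0],
    [0, 0, 0],
  ],
  jaw=[255, 255, 255, 255, 255, 255, 255, 255, 255],
  grip_force=110,
)

```text
clock: 4.85
tcp_pos: [0.501, -0.3178, 0.3451]
orientation: [-3.14, 0.001, 0.007]
contact_force: [-0.6, -0.2, -2.8]
grip_width: 0.0294
```

Run:
```python
from h import *
o,f,W=wgrab("w3")
need([.489,.0965,.36])
```

```text
4.85 [ 0.501  -0.3178  0.3451] [[1.0, -0.0004, -0.0045], [-0.0004, -1.0, 0.0016], [-0.0045, -0.0016, -1.0]] [-0.55 -0.15 -2.8 ] 0.029373596349213504
t 4.9 tcp [ 0.501  -0.3179  0.3449] dp [-0.102 -3.453 -0.12 ] twist [-0.0008  0.0024 -0.0002] F [-0.5  0.1 -3.1] M [ 0.02 -0.01 -0.03] w 0.0297 qv 0.013
```

View pics/w3.png

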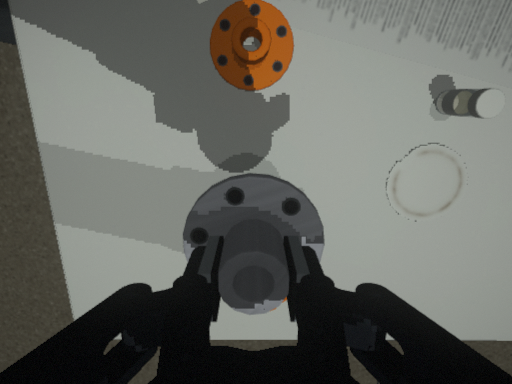

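Call:
apply_moves(
  dp=[
    [-0.01, -0.1, 0],
    [-0.01, -0.2, 0],
    [-0.01, -0.3, -0.01],
    [-0.01, -0.36, -0.01],
    [-0.01, -0.36, -0.01],
    [-0.01, -0.36, -0.01],
    [-0.01, -0.36, -0.01],
    [-0.01, -0.3, 0],
    [-0.01, -0.2, 0],
    [-0.01, -0.1, 0],
    [0, 0, 0],
    [0, 0, 0],
    [0, 0, 0],
  ],
  twist=[
    [0, 0, 0],
    [0, 0, 0],
    [0, 0, 0],
    [0, 0, 0],
    [0, 0, 0],
    [0, 0, 0],
    [0, 0, 0],
    [0, 0, 0],
    [0, 0, 0],
    [0, 0, 0],
    [0, 0, 0],
    [0, 0, 0],
    [0, 0, 0],
  ],
  jaw=[255, 255, 255, 255, 255, 255, 255, 255, 255, 255, 255, 255, 255],
)

```text
clock: 6.2
tcp_pos: [0.4809, 0.0155, 0.3392]
orientation: [-3.133, -0.002, 0.045]
contact_force: [-0.0, 0.4, -2.4]
grip_width: 0.0292
```

Run:
```python
from h import *
o,f,W=wgrab("w4")
need([.489,.0965,.34])
```

```text
6.2 [0.4809 0.0155 0.3392] [[0.9996, 0.0012, -0.0285], [0.0014, -1.0, 0.0078], [-0.0285, -0.0078, -0.9996]] [-0.05  0.36 -2.44] 0.02924673828317327
t 6.25 tcp [0.4809 0.0152 0.3392] dp [ 0.068 -0.677 -0.003] twist [-0.0036  0.0136  0.0003] F [-0.7 -1.6 -2.4] M [-0.06 -0.02 -0.04] w 0.0298 qv 0.004
```

View pics/w4.png

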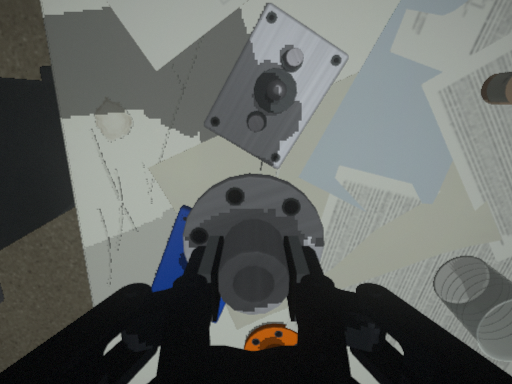

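Run:
```python
from h import *
from scipy.optimize import least_squares
f=dict(np.load("pics/w4.npz"));W=pts(f,f["Rw"],f["tw"])
T=(W-f["tw"])@f["Rw"]   # tool frame
c=np.array([.489,.0965]);d=np.hypot(W[...,0]-c[0],W[...,1]-c[1])
def rep(n,m,A=W):
    q=A[m];print(n,len(q),((np.percentile(q,1,0)+np.percentile(q,99,0))/2).round(4),(np.percentile(q,99,0)-np.percentile(q,1,0)).round(4))
z=W[...,2]
rep("tip",(d<.02)&(z>.086)&(z<.094));rep("post",(d<.02)&(z>.06)&(z<.08));rep("collar",(d<.03)&(z>.049)&(z<.055))
for s in(-1,1): rep("pillar",(d<.045)&(d>.02)&((W[...,1]-c[1])*s>0)&(z>.036)&(z<.043))
rep("plate",(d<.09)&(z>.009)&(z<.015))
# flange in tool frame
m=(T[...,2]>.165)&(T[...,2]<.22)&(np.hypot(T[...,0],T[...,1])<.05)
q=T[m];print(len(q),np.percentile(q[:,2],[5,50,95]))
v,u=np.nonzero(m)
# plane fit & front edge circle
top=m&(abs(T[...,2]-np.median(q[:,2]))<.006)&(np.hypot(T[...,0],T[...,1])>.02)&(T[...,1]<0)
q=T[top];A=np.c_[q[:,:2],np.ones(len(q))];p=np.linalg.lstsq(A,q[:,2],rcond=None)[0];print("plane",p)
edge=[]
for col in range(195,315,2):
    rows=np.nonzero(top[:,col])[0]
    if len(rows): edge.append(T[rows[0],col])
e=np.array(edge);s=least_squares(lambda x:np.hypot(e[:,0]-x[0],e[:,1]-x[1])-.038,[0,0],loss="soft_l1",f_scale=.001);print("flange ctr tool",s.x.round(4),np.std(s.fun).round(4))
ht=(T[...,2]>.12)&(T[...,2]<.155)&(np.hypot(T[...,0],T[...,1])<.02)
rep("hubtop",ht&(abs(T[...,2]-np.median(T[ht][:,2]))<.005),T)
```

```text
tip 138 [0.489  0.0973 0.0886] [0.0081 0.0077 0.0047]
post 20 [0.489  0.0977 0.0712] [0.0132 0.0126 0.0176]
collar 1176 [0.489  0.0974 0.0517] [0.0313 0.0319 0.0036]
pillar 214 [0.4736 0.0718 0.0397] [0.0126 0.0129 0.0037]
pillar 257 [0.5041 0.1231 0.0392] [0.0129 0.0131 0.0042]
plate 10515 [0.4896 0.0984 0.0118] [0.1145 0.1269 0.004 ]
7814 [0.16854908 0.18067081 0.18214074]
plane [ 0.00156131 -0.0212529   0.18044444]
flange ctr tool [-0.0005 -0.0004] 0.0002
hubtop 3445 [-1.000e-04 -1.400e-03  1.455e-01] [0.0304 0.0298 0.0087]
```

Call:
apply_moves(
  dp=[
    [0.02, -0.1, 0],
    [0.02, -0.2, 0],
    [0.02, -0.2, 0],
    [0.01, -0.12, 0],
    [0, -0.05, 0],
    [0, 0, 0],
    [0, 0, 0],
  ],
  twist=[
    [-0.001, 0.004, 0],
    [-0.001, 0.004, 0],
    [-0.001, 0.004, 0],
    [0, 0.001, 0],
    [0, 0, 0],
    [0, 0, 0],
    [0, 0, 0],
  ],
  jaw=[255, 255, 255, 255, 255, 255, 255],
)

```text
clock: 6.95
tcp_pos: [0.4919, 0.0872, 0.3382]
orientation: [3.139, -0.03, -0.003]
contact_force: [0.7, -1.2, -3.5]
grip_width: 0.0294
```

Run:
```python
from h import *
need([.4893,.097,.295])
```

```text
t 6.95 tcp [0.4919 0.0872 0.3382] dp [-0.023 -0.082  0.36 ] twist [ 0.0013  0.0009 -0.009 ] F [ 0.7 -1.2 -3.5] M [-0.01 -0.04  0.1 ] w 0.0294 qv 0.01
```

Call:
apply_moves(
  dp=[
    [-0.01, -0.04, 0.1],
    [-0.013, -0.042, 0.12],
    [0, 0, 0.1],
    [0, 0, 0],
    [0, 0, 0],
    [0, 0, 0],
  ],
  twist=[
    [0.0006, 0.0005, -0.0045],
    [0.0006, 0.0005, -0.0045],
    [0, 0, 0],
    [0, 0, 0],
    [0, 0, 0],
    [0, 0, 0],
  ],
  jaw=[255, 255, 255, 255, 255, 255],
)

```text
clock: 7.55
tcp_pos: [0.4892, 0.0931, 0.296]
orientation: [3.139, -0.008, -0.002]
contact_force: [0.2, 0.5, -2.7]
grip_width: 0.0297
```

```bash
python3 - <<'E'
from h import *
from bench import r
need([.4893,.097,.27])
for n in("scene","side"):
    f=r.grab_frame(n);np.savez(f"pics/{n}5.npz",**f)
    a=f["color"][:,:,::-1];a=a[180:300,170:290] if n=="scene" else a[190:320,170:290]
    cv2.imwrite(f"pics/{n}5.png",cv2.resize(a,None,fx=4,fy=4,interpolation=2))
E
python3 -c "
import cv2,numpy as np
a=cv2.imread('pics/scene5.png');b=cv2.imread('pics/side5.png')
h=min(len(a),len(b));cv2.imwrite('pics/c5.png',cv2.resize(np.hstack([a[:h],b[:h]]),None,fx=.83,fy=.83))"
```

```text
t 7.55 tcp [0.4892 0.0931 0.296 ] dp [ 0.001 -0.033  0.216] twist [ 0.0011  0.0007 -0.0025] F [ 0.2  0.5 -2.7] M [0.02 0.02 0.01] w 0.0297 qv 0.005
```

View pics/c5.png

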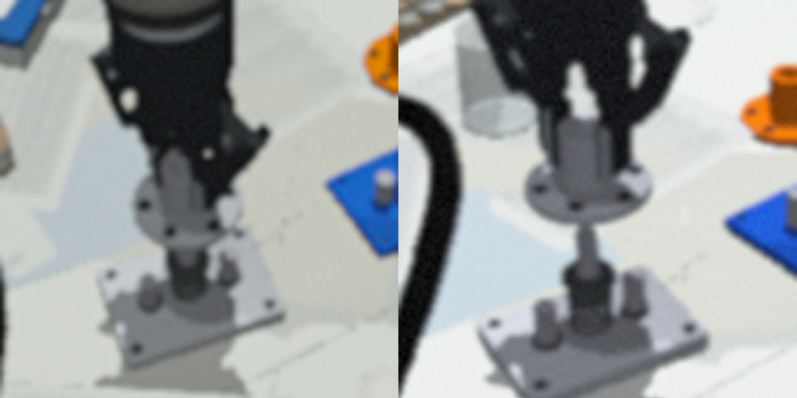

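Both views show the held holder just above the post, slightly short in y. I'll check the lateral offset and the tilt with the fixed cameras.

Run:
```python
from h import *
from scipy.optimize import least_squares
for n in("scene","side"):
    f=dict(np.load(f"pics/{n}5.npz"));W=pts(f);z=W[...,2]
    C=np.array([.4892,.0935]);d=np.hypot(W[...,0]-C[0],W[...,1]-C[1])
    m=(d<.042)&(d>.0)&(z>.105)&(z<.122);q=W[m]
    m2=(d<.036)&(d>.024)&(z>.110)&(z<.122);p=W[m2]
    s=least_squares(lambda x:p[:,2]-(x[0]+x[1]*(p[:,0]-C[0])+x[2]*(p[:,1]-C[1])),[.116,0,0],loss="soft_l1",f_scale=.001)
    print(n,len(q),q.min(0).round(4),q.max(0).round(4),((np.percentile(q,1,0)+np.percentile(q,99,0))/2).round(4),"plane",len(p),s.x.round(4))
```

```text
scene 439 [0.45   0.0613 0.108 ] [0.5241 0.1307 0.1218] [0.4862 0.0969 0.1153] plane 247 [ 0.1166 -0.0053 -0.0099]
side 525 [0.45   0.0567 0.107 ] [0.5247 0.13   0.1219] [0.4866 0.0956 0.1143] plane 269 [ 0.1151  0.0007 -0.0162]
```

Call:
apply_moves(
  dp=[
    [0.004, -0.005, 0.02],
    [0, 0, 0.04],
    [0, 0, 0],
    [0, 0, 0],
  ],
  twist=[
    [0.0045, 0.0007, -0.0025],
    [0.0035, 0, 0],
    [0, 0, 0],
    [0, 0, 0],
  ],
  jaw=[255, 255, 255, 255],
)

```text
clock: 8.05
tcp_pos: [0.4903, 0.0939, 0.2895]
orientation: [-3.125, -0.0, -0.005]
contact_force: [0.1, -0.2, -2.3]
grip_width: 0.0293
```

Run:
```python
from h import *
from bench import r
need([.4895,.0942,.265])
o=r.get_obs();R=Ro.from_rotvec(o["orientation"]).as_matrix()
print("bottom ctr",o["tcp_pos"]+R@[-.0005,-.0004-.0,.1885])
```

```text
t 8.05 tcp [0.4903 0.0939 0.2895] dp [-0.008  0.001  0.204] twist [-0.0078 -0.0016  0.0001] F [ 0.1 -0.2 -2.3] M [-0.04 -0.01  0.02] w 0.0293 qv 0.007
bottom ctr [0.49044746 0.09735352 0.10102772]
```

Call:
apply_moves(
  dp=[
    [-0.006, 0, 0.06],
    [0, 0, 0.06],
    [0, 0, 0.06],
    [0, 0, 0],
    [0, 0, 0],
  ],
  twist=[
    [0, -0.0015, 0],
    [0, 0, 0],
    [0, 0, 0],
    [0, 0, 0],
    [0, 0, 0],
  ],
  jaw=[255, 255, 255, 255, 255],
)

```text
clock: 8.55
tcp_pos: [0.4894, 0.0942, 0.2655]
orientation: [-3.125, -0.001, 0.002]
contact_force: [-0.3, -0.0, -3.9]
grip_width: 0.0297
```

Run:
```python
from h import *
from bench import r
need([.4895,.0942,.228])
o=r.get_obs();R=Ro.from_rotvec(o["orientation"]).as_matrix()
print("bottom ctr",o["tcp_pos"]+R@[-.0005,-.0004-.0,.1885])
```

```text
t 8.55 tcp [0.4894 0.0942 0.2655] dp [0.001 0.005 0.312] twist [-0.0077  0.0005  0.0002] F [-0.3 -0.  -3.9] M [-0.   -0.03 -0.  ] w 0.0297 qv 0.011
bottom ctr [0.48868089 0.09766702 0.07699106]
```

Call:
apply_moves(
  dp=[
    [0.002, 0.003, 0.06],
    [0, 0.001, 0.06],
    [0, 0.001, 0.05],
    [0, 0, 0],
    [0, 0, 0],
  ],
  twist=[
    [0, 0.0005, 0],
    [0, 0, 0],
    [0, 0, 0],
    [0, 0, 0],
    [0, 0, 0],
  ],
  jaw=[255, 255, 255, 255, 255],
)

```text
clock: 9.05
tcp_pos: [0.4898, 0.094, 0.2432]
orientation: [-3.125, -0.001, -0.0]
contact_force: [-0.6, -0.0, -2.1]
grip_width: 0.0296
```

Run:
```python
from h import *
from bench import r
need([.4895,.0942,.228])
o=r.get_obs();R=Ro.from_rotvec(o["orientation"]).as_matrix()
print("bottom ctr",o["tcp_pos"]+R@[-.0005,-.0004-.0,.1885])
```

```text
t 9.05 tcp [0.4898 0.094  0.2432] dp [-0.002  0.001  0.126] twist [-0.0078 -0.      0.0002] F [-0.6 -0.  -2.1] M [ 0.02 -0.01  0.01] w 0.0296 qv 0.01
bottom ctr [0.48926342 0.09748446 0.05469532]
```

Call:
apply_moves(
  dp=[
    [0, 0, 0.03],
    [0, 0, 0.03],
    [0, 0, 0.03],
    [0, 0, 0.02],
  ],
  twist=[
    [0, 0, 0],
    [0, 0, 0],
    [0, 0, 0],
    [0, 0, 0],
  ],
  jaw=[255, 255, 255, 255],
  grip_force=120,
)

```text
clock: 9.45
tcp_pos: [0.49, 0.0945, 0.2306]
orientation: [-3.126, -0.0, -0.002]
contact_force: [-2.1, -0.6, 6.4]
grip_width: 0.0291
```

Run:
```python
from h import *
from bench import r
need([.4895,.0942,.228])
o=r.get_obs();R=Ro.from_rotvec(o["orientation"]).as_matrix()
print("bottom ctr",o["tcp_pos"]+R@[-.0005,-.0004-.0,.1885])
```

```text
t 9.45 tcp [0.49   0.0945 0.2306] dp [-0.004  0.003  0.021] twist [-0.0075 -0.0006  0.0001] F [-2.1 -0.6  6.4] M [-0.26  0.66 -0.04] w 0.0291 qv 0.044
bottom ctr [0.48975223 0.09781719 0.04210755]
```

Call:
apply_moves(
  dp=[
    [-0.004, 0.003, 0.02],
    [0, 0, 0.02],
    [0, 0, 0.02],
    [0, 0, 0.02],
  ],
  twist=[
    [0, 0, 0],
    [0, 0, 0],
    [0, 0, 0],
    [0, 0, 0],
  ],
  jaw=[255, 255, 255, 255],
)

```text
clock: 9.85
tcp_pos: [0.4898, 0.0957, 0.2285]
orientation: [-3.132, -0.001, -0.005]
contact_force: [-11.3, -3.2, 34.1]
grip_width: 0.0292
```

Run:
```python
from h import *
from bench import r
need([.4895,.0942,.228])
o=r.get_obs();R=Ro.from_rotvec(o["orientation"]).as_matrix()
print("bottom ctr",o["tcp_pos"]+R@[-.0005,-.0004-.0,.1885])
```

```text
t 9.85 tcp [0.4898 0.0957 0.2285] dp [-0.003  0.013  0.004] twist [-0.0047 -0.0014  0.0002] F [-11.3  -3.2  34.1] M [-0.86  2.74  0.01] w 0.0292 qv 0.029
bottom ctr [0.48986909 0.09797559 0.04000019]
```

```bash
cat > look.py <<'E'
from h import *
from bench import r
from scipy.optimize import least_squares
import sys
k=sys.argv[1];need([.489,.0957,.2285]);im=[]
for n in("scene","side"):
    f=r.grab_frame(n);np.savez(f"pics/{n}{k}.npz",**f)
    a=f["color"][:,:,::-1];a=a[220:300,180:280] if n=="scene" else a[230:310,180:280]
    im.append(cv2.resize(a,None,fx=4,fy=4,interpolation=2))
    W=pts(f);z=W[...,2];C=np.array([.489,.0974]);d=np.hypot(W[...,0]-C[0],W[...,1]-C[1])
    m2=(d<.036)&(d>.022)&(z>.040)&(z<.057);p=W[m2]
    s=least_squares(lambda x:p[:,2]-(x[0]+x[1]*(p[:,0]-C[0])+x[2]*(p[:,1]-C[1])),[.048,0,0],loss="soft_l1",f_scale=.001)
    print(n,"plane",len(p),s.x.round(4))
cv2.imwrite(f"pics/look{k}.png",np.hstack(im))
E
python3 look.py 6
```

```text
t 9.85 tcp [0.4898 0.0957 0.2285] dp [-0.007  0.    -0.   ] twist [-0.0047 -0.0014  0.0002] F [-11.3  -3.2  34.1] M [-0.86  2.74  0.01] w 0.0292 qv 0.029
scene plane 248 [0.0491 0.003  0.0058]
side plane 306 [ 0.0477  0.0061 -0.0198]
```

View pics/look6.png

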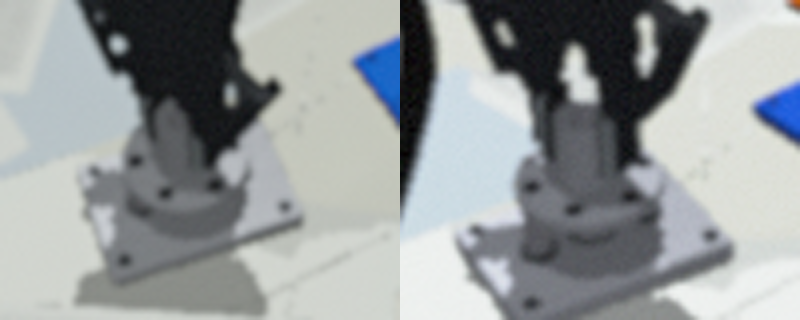

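Call:
apply_moves(
  dp=[
    [0, 0, 0.012],
    [0, 0, 0.012],
    [0, 0, 0.012],
  ],
  twist=[
    [-0.002, -0.002, 0],
    [-0.002, -0.002, 0],
    [0, 0, 0],
  ],
  jaw=[255, 255, 255],
)

```text
clock: 10.25
tcp_pos: [0.4905, 0.0972, 0.2286]
orientation: [-3.141, -0.002, 0.001]
contact_force: [-9.6, -3.4, 24.8]
grip_width: 0.0293
```

```bash
python3 -c "
from h import *
need([.489,.0957,.2285])"
```

```text
t 10.25 tcp [0.4905 0.0972 0.2286] dp [-0.012  0.012  0.001] twist [-0.0002  0.0004  0.0005] F [-9.6 -3.4 24.8] M [-0.74  2.05 -0.04] w 0.0293 qv 0.018
```

Call:
apply_moves(
  dp=[
    [-0.01, 0.006, 0.012],
    [-0.008, 0.004, 0.015],
    [0, 0, 0.015],
  ],
  twist=[
    [0, 0, 0],
    [0, 0, 0],
    [0, 0, 0],
  ],
  jaw=[255, 255, 255],
)

```text
clock: 10.55
tcp_pos: [0.4896, 0.0974, 0.2285]
orientation: [3.141, 0.001, 0.007]
contact_force: [-11.6, -3.7, 29.6]
grip_width: 0.0292
```

```bash
python3 look.py 7; python3 -c "
from h import *
wgrab('w7')"
```

```text
t 10.55 tcp [0.4896 0.0974 0.2285] dp [-0.005  0.014  0.   ] twist [ 0.0004 -0.0021  0.0004] F [-11.6  -3.7  29.6] M [-0.77  2.68  0.  ] w 0.0292 qv 0.023
scene plane 259 [ 0.0494  0.0122 -0.0199]
side plane 318 [ 0.0477  0.0101 -0.0199]
10.65 [0.4895 0.0974 0.2285] [[1.0, 0.0009, 0.0043], [0.0009, -1.0, -0.0009], [0.0043, 0.0009, -1.0]] [-9.1  -2.96 26.99] 0.029311982745194844
```

View pics/look7.png

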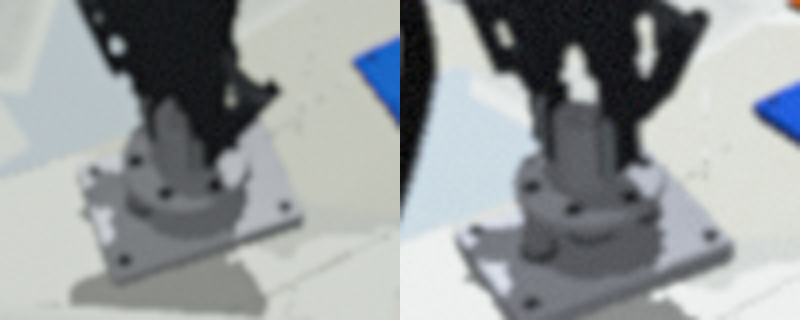

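View pics/w7.png

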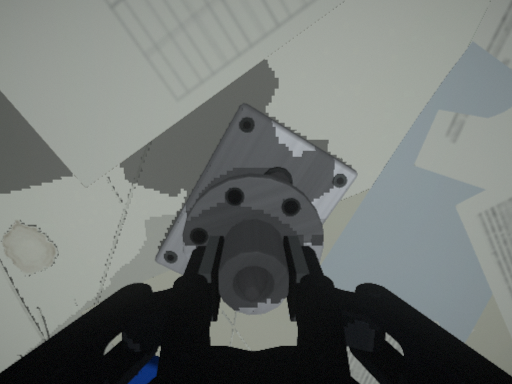

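```bash
cat > tilt.py <<'E'
from h import *
import sys
from scipy.optimize import least_squares
def pl(p,C,z0):
    s=least_squares(lambda x:p[:,2]-(x[0]+x[1]*(p[:,0]-C[0])+x[2]*(p[:,1]-C[1])),[z0,0,0],loss="soft_l1",f_scale=.0007);return len(p),s.x.round(4),np.median(abs(s.fun)).round(4)
C=np.array([.489,.0974])
def ana(W,n):
    z=W[...,2];d=np.hypot(W[...,0]-C[0],W[...,1]-C[1])
    m=(d<.036)&(d>.019)&(z>.042)&(z<.055);
    m=cv2.erode(m.astype(np.uint8),np.ones((3,3)))>0
    print(n,"flange",pl(W[m],C,.048),W[m].min(0).round(3),W[m].max(0).round(3))
    m=(d<.075)&(z>.007)&(z<.017)
    m=cv2.erode(m.astype(np.uint8),np.ones((3,3)))>0
    print(n,"plate",pl(W[m],C,.012))
    m=(d<.2)&(z>-.006)&(z<.006)&(d>.08);print(n,"table",pl(W[m],C,0))
if __name__=="__main__":
    k=sys.argv[1]
    f=dict(np.load(f"pics/w{k}.npz"));ana(pts(f,f["Rw"],f["tw"]),"wrist")
    for n in("scene","side"): ana(pts(dict(np.load(f"pics/{n}{k}.npz"))),n)
E
python3 tilt.py 7
```

```text
wrist flange (4544, array([ 0.0479, -0.0008,  0.001 ]), np.float64(0.0004)) [0.454 0.09  0.046] [0.524 0.133 0.05 ]
wrist plate (8135, array([ 0.0119,  0.0003, -0.0016]), np.float64(0.0005))
wrist table (118588, array([0.0005, 0.0028, 0.0012]), np.float64(0.0007))
scene flange (161, array([ 0.0491, -0.0036, -0.0004]), np.float64(0.0009)) [0.457 0.077 0.046] [0.521 0.13  0.053]
scene plate (646, array([ 0.013 , -0.0053,  0.0086]), np.float64(0.0009))
scene table (13063, array([0.0018, 0.004 , 0.0009]), np.float64(0.001))
side flange (187, array([ 0.0475, -0.0032,  0.0054]), np.float64(0.0006)) [0.455 0.072 0.045] [0.521 0.131 0.05 ]
side plate (871, array([ 0.0116, -0.0011, -0.0009]), np.float64(0.0007))
side table (14526, array([0.0003, 0.0035, 0.0012]), np.float64(0.0008))
```

```bash
python3 -c "
from h import *
from bench import r
for i in range(10):
    r.grab_frame('wrist');need([.489,.0974,.2285])"
```

```text
t 10.75 tcp [0.4895 0.0974 0.2285] dp [-0.004  0.     0.   ] twist [ 0.0004 -0.0021  0.0005] F [-8.2 -1.5 26.4] M [-0.59  2.18 -0.01] w 0.0297 qv 0.001
t 10.8 tcp [0.4895 0.0974 0.2285] dp [-0.004  0.     0.   ] twist [ 0.0004 -0.0021  0.0004] F [-8.2 -2.6 26.9] M [-0.58  2.13 -0.06] w 0.0295 qv 0.002
t 10.85 tcp [0.4895 0.0974 0.2286] dp [-0.004  0.     0.   ] twist [ 0.0004 -0.0021  0.0004] F [-8.8 -2.5 26.6] M [-0.53  2.17 -0.04] w 0.0294 qv 0.002
t 10.9 tcp [0.4896 0.0974 0.2286] dp [-0.005  0.     0.001] twist [ 0.0004 -0.0021  0.0004] F [-9.  -2.3 25.3] M [-0.57  2.09 -0.11] w 0.0291 qv 0.002
t 10.95 tcp [0.4895 0.0974 0.2286] dp [-0.004  0.     0.   ] twist [ 0.0003 -0.0021  0.0004] F [-8.1 -1.5 26.4] M [-0.59  2.12 -0.03] w 0.0293 qv 0.002
t 11.0 tcp [0.4895 0.0974 0.2286] dp [-0.004  0.     0.001] twist [ 0.0004 -0.0021  0.0004] F [-7.6 -3.  25. ] M [-0.55  2.17 -0.02] w 0.0295 qv 0.002
t 11.05 tcp [0.4895 0.0974 0.2286] dp [-0.004 -0.     0.   ] twist [ 0.0004 -0.0021  0.0004] F [-9.1 -3.  25.5] M [-0.55  2.25 -0.08] w 0.0294 qv 0.002
t 11.1 tcp [0.4895 0.0974 0.2286] dp [-0.004  0.     0.001] twist [ 0.0004 -0.0021  0.0004] F [-8.8 -2.5 26. ] M [-0.57  2.15 -0.04] w 0.0294 qv 0.002
t 11.15 tcp [0.4895 0.0974 0.2285] dp [-0.004  0.     0.   ] twist [ 0.0004 -0.0021  0.0004] F [-9.  -3.3 26.9] M [-0.56  2.2  -0.02] w 0.0294 qv 0.002
t 11.2 tcp [0.4895 0.0974 0.2286] dp [-0.004  0.     0.   ] twist [ 0.0004 -0.0021  0.0005] F [-9.4 -3.1 25.9] M [-0.56  2.15  0.01] w 0.0296 qv 0.001
```

Call:
apply_moves(
  dp=[
    [-0.008, 0.003, 0.016],
    [-0.008, 0.003, 0.016],
    [-0.008, 0.003, 0.016],
  ],
  twist=[
    [0, -0.003, 0],
    [0, -0.003, 0],
    [0, -0.003, 0],
  ],
  jaw=[255, 255, 255],
)

```text
clock: 11.5
tcp_pos: [0.4905, 0.0973, 0.2286]
orientation: [3.141, 0.0, -0.003]
contact_force: [-3.2, -1.3, 18.2]
grip_width: 0.0296
```

```bash
python3 look.py 8; python3 -c "
from h import *
wgrab('w8');need([.489,.0974,.2285])"; python3 tilt.py 8
```

```text
t 11.5 tcp [0.4905 0.0973 0.2286] dp [-0.013  0.013  0.001] twist [0.0001 0.0009 0.0001] F [-3.2 -1.3 18.2] M [-0.41  0.65  0.01] w 0.0296 qv 0.025
scene plane 254 [ 0.0492 -0.0028 -0.0001]
side plane 307 [ 0.0476  0.0021 -0.0155]
11.6 [0.4906 0.0973 0.2286] [[1.0, 0.0002, -0.0019], [0.0002, -1.0, -0.0002], [-0.0019, 0.0002, -1.0]] [-3.51 -3.14 19.76] 0.02945392833260671
t 11.65 tcp [0.4906 0.0973 0.2286] dp [-0.013 -0.001  0.001] twist [0.0001 0.0009 0.0001] F [-3.7 -1.1 18.5] M [-0.43  0.63  0.04] w 0.0296 qv 0.003
wrist flange (4428, array([ 0.0479, -0.0041,  0.0026]), np.float64(0.0004)) [0.454 0.091 0.045] [0.524 0.133 0.05 ]
wrist plate (7986, array([ 0.012 ,  0.0008, -0.0023]), np.float64(0.0005))
wrist table (118626, array([0.0005, 0.0027, 0.0013]), np.float64(0.0007))
scene flange (160, array([ 0.049 , -0.0181,  0.0149]), np.float64(0.001)) [0.455 0.075 0.045] [0.52  0.13  0.052]
scene plate (653, array([ 0.0132,  0.0034, -0.0029]), np.float64(0.0008))
scene table (13042, array([0.0018, 0.004 , 0.001 ]), np.float64(0.001))
side flange (171, array([ 0.0475, -0.0118,  0.0112]), np.float64(0.0007)) [0.456 0.078 0.045] [0.522 0.13  0.05 ]
side plate (886, array([0.0116, 0.0008, 0.0015]), np.float64(0.0008))
side table (14537, array([0.0003, 0.0036, 0.0013]), np.float64(0.0008))
```

Call:
apply_moves(
  dp=[
    [-0.004, 0.002, 0.02],
    [-0.004, 0.002, 0.024],
    [-0.004, 0.002, 0.024],
  ],
  twist=[
    [0, 0.001, 0],
    [0, 0.001, 0],
    [0, 0, 0],
  ],
  jaw=[255, 255, 255],
)

```text
clock: 11.95
tcp_pos: [0.4894, 0.0982, 0.2285]
orientation: [3.136, -0.0, 0.008]
contact_force: [-12.4, -3.6, 38.5]
grip_width: 0.0295
```

```bash
python3 look.py 9; python3 -c "
from h import *
wgrab('w9');need([.489,.0974,.2285])"; python3 tilt.py 9
```

```text
t 11.95 tcp [0.4894 0.0982 0.2285] dp [-0.003  0.02  -0.   ] twist [ 0.0025 -0.0024 -0.    ] F [-12.4  -3.6  38.5] M [-0.75  2.79 -0.04] w 0.0295 qv 0.032
scene plane 259 [ 0.0491  0.0097 -0.0042]
side plane 316 [ 0.0476  0.0094 -0.0174]
12.05 [0.4894 0.0981 0.2284] [[1.0, -0.0002, 0.0051], [-0.0001, -1.0, -0.0052], [0.0051, 0.0052, -1.0]] [-12.74  -3.73  39.05] 0.029406459690824675
t 12.1 tcp [0.4894 0.0981 0.2285] dp [-0.003  0.006 -0.   ] twist [ 0.0024 -0.0025 -0.0001] F [-12.2  -3.4  38.6] M [-0.68  2.93  0.03] w 0.0294 qv 0.001
wrist flange (4462, array([ 0.0479,  0.0001, -0.0017]), np.float64(0.0004)) [0.453 0.09  0.046] [0.524 0.133 0.05 ]
wrist plate (8155, array([ 0.0119,  0.0002, -0.0016]), np.float64(0.0005))
wrist table (118386, array([0.0005, 0.0028, 0.0012]), np.float64(0.0007))
scene flange (150, array([ 0.0492,  0.0029, -0.0051]), np.float64(0.0008)) [0.455 0.077 0.046] [0.519 0.13  0.052]
scene plate (651, array([ 0.0132,  0.0001, -0.0031]), np.float64(0.0009))
scene table (13057, array([0.0018, 0.004 , 0.0008]), np.float64(0.001))
side flange (181, array([ 0.0478,  0.0042, -0.0028]), np.float64(0.0006)) [0.456 0.073 0.045] [0.52 0.13 0.05]
side plate (875, array([0.0116, 0.0019, 0.0014]), np.float64(0.0007))
side table (14536, array([0.0002, 0.0035, 0.0014]), np.float64(0.0008))
```

View pics/look9.png

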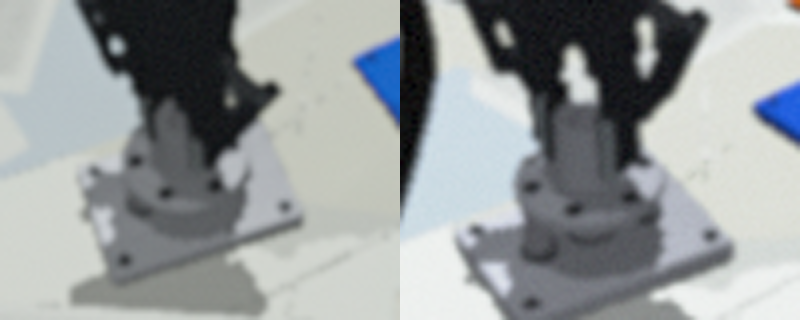

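The flange is parallel to the base plate. The 38 N press is closer to the 40 N limit than I want, so I'll ease it slightly.

Call:
apply_moves(
  dp=[
    [0, 0.002, 0.018],
    [0, 0.002, 0.017],
  ],
  twist=[
    [0, 0, 0],
    [0, 0, 0],
  ],
  jaw=[255, 255],
)

```text
clock: 12.3
tcp_pos: [0.4891, 0.0985, 0.2285]
orientation: [3.134, -0.0, 0.01]
contact_force: [-9.2, -1.8, 25.9]
grip_width: 0.0293
```

```bash
python3 look.py 10; python3 -c "
from h import *
wgrab('w10');need([.489,.0974,.2285])"; python3 tilt.py 10
python3 - <<'E'
from h import *
f=dict(np.load("pics/scene10.npz"));cv2.imwrite("pics/full10.png",f["color"][:,:,::-1])
E
```

```text
t 12.3 tcp [0.4891 0.0985 0.2285] dp [-0.001  0.023  0.   ] twist [ 0.0036 -0.0031 -0.    ] F [-9.2 -1.8 25.9] M [-0.37  2.22 -0.04] w 0.0293 qv 0.02
scene plane 256 [ 0.0492  0.008  -0.0038]
side plane 316 [ 0.0476  0.0135 -0.0215]
12.4 [0.4892 0.0985 0.2286] [[1.0, -0.0001, 0.0066], [-0.0, -1.0, -0.0077], [0.0066, 0.0077, -0.9999]] [-9.65 -2.02 29.13] 0.029183915693375275
t 12.45 tcp [0.4891 0.0985 0.2285] dp [-0.001  0.009  0.   ] twist [ 0.0037 -0.0031  0.    ] F [-9.8 -2.7 29. ] M [-0.37  2.43 -0.03] w 0.0293 qv 0.002
wrist flange (4515, array([ 0.0479,  0.0015, -0.0009]), np.float64(0.0004)) [0.454 0.091 0.046] [0.525 0.133 0.05 ]
wrist plate (8159, array([ 0.012 ,  0.0003, -0.0017]), np.float64(0.0005))
wrist table (118349, array([0.0005, 0.0029, 0.0012]), np.float64(0.0007))
scene flange (154, array([0.0492, 0.009 , 0.0074]), np.float64(0.0008)) [0.456 0.076 0.046] [0.519 0.13  0.053]
scene plate (658, array([0.0131, 0.0017, 0.0014]), np.float64(0.0009))
scene table (13060, array([0.0018, 0.004 , 0.0009]), np.float64(0.001))
side flange (179, array([ 0.0477,  0.0053, -0.0047]), np.float64(0.0006)) [0.457 0.074 0.046] [0.522 0.131 0.05 ]
side plate (879, array([ 0.0115, -0.0033,  0.0027]), np.float64(0.0007))
side table (14531, array([0.0003, 0.0035, 0.0013]), np.float64(0.0008))
```

View pics/full10.png

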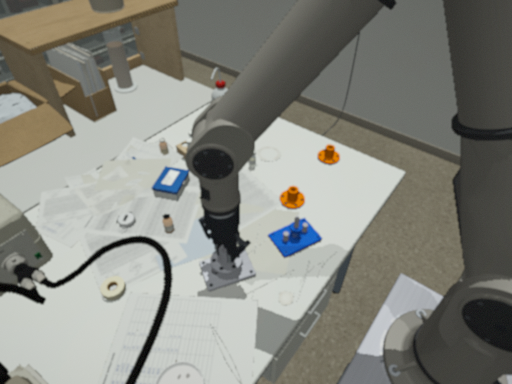

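Run:
```python
from h import *
from bench import r
f=dict(np.load("pics/side10.npz"));W=pts(f);g=pts(dict(np.load("pics/side0.npz")))
for k,(a,b,c,d) in dict(beaker=(185,214,190,230),bottle=(142,160,238,268),vial=(229,241,182,208)).items():
    o=[]
    for X in(g,W):
        P=X[c:d,a:b].reshape(-1,3);P=P[(P[:,2]>.03)&(P[:,2]<.09)&(P[:,0]>.6)];o.append(np.median(P,0).round(3) if len(P) else None)
    print(k,o)
print(r.hand_in())
```

```text
beaker [array([ 0.691, -0.089,  0.062]), array([ 0.704, -0.077,  0.063])]
bottle [array([0.686, 0.105, 0.046]), array([0.685, 0.104, 0.046])]
vial [array([ 0.68 , -0.242,  0.048]), None]
the job is handed in; nothing more can be done
None
```

The holder is on the jig's post, hub up, and pressed down onto the two stop pillars. The gripper still holds it there with a 120 N grip. I handed the job in at about 12.5 s.

**Final checks**
- **Height:** the flange's top measured 47.9 mm above the table in the wrist camera and 47.7 mm in the side camera. That puts its underside at about 40 mm, the stop height. The scene camera read about 1 mm higher, but it read the base plate and the table 1 to 2 mm high too.
- **Flatness:** the wrist camera shows the flange parallel to the base plate to within about 0.1°. The two fixed cameras gave noisier figures of up to about 0.7°.
- **Press:** the tool pushes down with about 29 N, against about 10 N from the spring. The push stayed steady while the arm held still. It peaked at about 39 N before I eased it off.

**Checks that were less clean**
- **Uneven load:** a sideways force of about 10 N and a moment of about 2.4 N·m remain at the wrist. The two pillars are therefore probably loaded unevenly, although the flange measures flat.
- **Bystanders:** the bottle measured unmoved and the vial looked unmoved in the scene camera. In the side camera the arm hid the vial and apparently part of the beaker, so I could not measure the vial there. The beaker's reading differed by about 15 mm, and I could not confirm whether it moved. The gripper and holder passed well above and to the side of it, and I saw no unexpected force on the way.

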